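Bring the detergent carriage to rest at its mark

ROBOT

A 6-joint arm with a two-finger parallel gripper is mounted at the origin on the work surface. World frame = base frame: x ahead of the robot, y to its left, z up, the work surface at z = 0. Lengths are in m, angles in rad, forces in N, time in s.
With the tool pointing down it reaches from about 0.4 to 0.825 m from the base axis. Payload 7 kg.
Tool frame: the origin (TCP) lies at the very end of the fingers, on their centre line; the grasp point (between the pads) lies 19 mm behind it (arm.grasp_offset is the distance from the TCP to the grasp point, in m); z points along the fingers, y is the line along which they close (so a half turn about z gives the same grasp; the last joint's range is limited). The gripper opens to 88 mm and grips with 3 to 60 N. Pads are 19 mm wide; open, the fingers measure 130 mm over their backs; the gripper's body (78 mm by 193 mm) begins 47 mm behind the grasp point.
Start: joints at [-0.99, 0.359, 0.012, 0, -1.224, -0.288], TCP at [0.195, -0.646, 0.227] pointing down, gripper open.
Joint ranges: [-3.07, 3.07], [-1.43, 2.12], [-1.02, 1.25], [-3.03, 1.67], [-3.05, -0], [-3.03, 3.03]. Speed limits (rad/s): [2.39, 2.39, 3.01, 3.14, 3.14, 3.14].

INTERFACE

Orientations are given as [roll, pitch, yaw] about the fixed x, y, z axes, in that order (R = Rz(yaw) Ry(pitch) Rx(roll)).
In Python, from station import get_state, cams, arm, nets gives the robot as it stands.
- The arm moves only by the shell command python3 -m creep 'ROWS' [FORCE]. ROWS is a JSON object of lists of equal length, an entry for each row: "translation": the shift along the world's x, y, z in mm, a list of three; "spin": the turn about the world's z in rad; "gripper": the opening, from 0 (shut) to 1 (fully open). In form: {"translation": [[dx, dy, dz], ...], "spin": [spin, ...], "gripper": [gripper, ...]}. A call has 1 to 8 rows; each row shifts and turns the commanded pose from where the row before left it; what a row does not reach is not made up. A row lasts 1/10 s, in which the tool goes at most 50 mm and 8.59 degrees, less where a joint would pass 70% of its speed; a pose out of reach is approached as far as the arm can. A call is refused whole if a number of a shift passes 50 or a number of a turn 0.15, either way. A call with a gripper value outside its range is refused whole. The fingers move at their own pace and stop on an object; FORCE is the grip in N (left out, the last holds). Time passes only in rows, so rows that do not move let the fingers close. It gives the time, the measured TCP pose, the force, the opening and the grip force at its end, in the units of the state.
- get_state(): the state, without advancing time (a new reading comes with each control period).
- cams.grab_frame(name): name is "scene" or "side" or "wrist"; returns a dict with "img" (384x512x3 uint8, red, green, blue), "mtx" (3x3 intrinsics, pixels), "R" (3x3) and "t" (3): a world point X has camera coordinates R X + t. Camera axes: x right, y down, z forward; pixel columns grow to the right and rows downward; lengths in m; the calibration is good to about 2 mm. A picture is of the moment at which its call begins. There is no depth.
- arm.job_done(): hands the job in; it is judged then, once.
Trained networks look in the newest picture that a camera, given by its name, has taken for a name from the list of things; names that differ only in an ending like _2 or _b are one class to them, and where a whole thing is asked for, a point or a joint stands for the part that bears it (a point fixed in the world has none). Each returns a list of dicts, best first, with "confidence" (0 to 1); they miss things now and then, are a little off and sometimes report something else, mostly with a low value. They report only what shows in the picture. A call takes as long as a camera call.
- nets.search_frame(camera, label): "centre" ([x, y, z] in m, in world coordinates, good to about 4 mm: the middle of the surface that is visible of it).
- nets.pinpoint(camera, label): "centre" ([x, y, z] in m, in world coordinates, good to about 4 mm: a listed point, or the origin of a listed thing).
The state is a dict: "t": time; "q": joint angles; "qd": joint speeds; "joint_efforts": joint torques, N m; "eef_pos": TCP position; "ee_rot": TCP orientation; "force": force on the tool from outside, world axes, zero at the start; "moment": the same for the moment, N m; "width": finger opening in m; "gripper_force": force on a finger pad.
Only numpy, scipy, OpenCV 4.12 (cv2) and the standard library are available. Lean on these libraries where they do the work, as an engineer would, in place of code of your own. Each camera call takes 0.05 s, during which the arm holds its last target. There are 200 camera calls.

TASK

Take the loaded detergent carriage along its rail by its black sprung grip alone and bring it to a standstill with its red pointer over the green mark plate, without touching its deck or load and without bumping the yellow end stop. Keep it standing there, not swinging, for four seconds, and finish while still holding the grip in the fingers with the carriage at rest on the mark, everything else on the table left where it was.

Things in the scene. Friction and masses are not known exactly. Their poses are not given: they have to be found in the camera images.
- rail: straight aluminium rail 150 wide, 900 long (its own y axis), 36 mm high, lying across the table and fixed; origin: centre of its underside; its +y axis is the direction of travel from the start towards the mark
- carriage (a joint): travel of the carriage along rail +y, m: its middle stands at rail y = -0.22 + value. Mass with load nominally 6 kg (4.5 to 8), drag 0.05 N s/m, rolling friction 0.006 N: it coasts for many seconds. Only the grip's spring moves it: grip ahead of the carriage's middle drives it on, behind brakes it; with the grip held still it swings about the grip, period about 9 s, hardly settling
- grip: black upright grip, 30 x 30 mm block, top (yellow band) 185 mm above its origin, free to grip over its upper 75 mm, 0.2 kg; origin at table height under its middle, 150 mm in front (rail -x) of the rail's middle line; axes as the rail's. It slides along rail y, 110 mm either way from the carriage's middle, on a hidden spring to the carriage: 3.2 N/m, centred, damping 0.1 N s/m
- crate: blue deck and crate of the carriage, 160 wide x 280 long, with its fixed load (jugs, carton; up to 190 mm above the table), the pointer and the grip's guide rod (14 mm thick, 85 mm above the table, 150 mm in front of the rail's middle line); 55 mm clear of the grip; not to be touched; origin on the rail's middle line at table height under the carriage's middle
- pointer (a point): middle of the red pointer, 8 mm wide along the rail, at the carriage's leading corner on the far side, 134 mm ahead of the carriage's middle; axes as the rail's
- mark (a point): middle of the green mark plate, 26 mm wide along the rail, below the pointer's path on the far side; y axis along the travel. It is fixed to the end stop
- stop: yellow end stop with a rubber face clamped on the rail; origin on the rail's middle line at the mark; its rubber face is 66 mm beyond the mark along +y, so the carriage's front edge (6 mm ahead of the pointer's middle) would strike it when the pointer is 60 mm past the mark
- softener: blue round bottle, 72 mm across, 200 mm tall; loose, to be left alone; origin at its underside
- mug: white mug, 80 mm across, 90 mm tall; loose, to be left alone; origin at its underside
- jar: glass jar, 70 mm across, 90 mm tall; loose, to be left alone; origin at its underside
- can: metal can with a green band, 60 mm across, 110 mm tall; loose, to be left alone; origin at its underside
- driver: screwdriver lying flat; loose, to be left alone; origin at its underside

How it is judged:
By the outcome, as a careful person would: the job done as asked, in the order asked, and still so for the second after the job is handed in, while the arm keeps its last pose, push and grip.
It also fails if it takes over 40 s, if anything falls off the work surface, if the arm or the gripper's body presses on something with over 40 N, if the wrist force passes 120 N, or if a joint passes its speed limit or range.

## Working session

There is one attempt and no reset: what is moved stays moved. The work goes in short steps, Python scripts to look and compute and a shell command to move; the robot and the scene stay as the last step left them, time stands still between calls to the robot, and variables do not carry over. Pictures are saved under pics/ and viewed, at most 10 in all, crops included, and the job is handed in when it is done.

```bash
mkdir -p pics; python3 - <<'E'
from station import get_state,cams,arm,nets
import cv2
for c in ["scene","side"]:
    f=cams.grab_frame(c); cv2.imwrite(f"pics/{c}0.png",f["img"][:,:,::-1])
    for l in ["rail","carriage","grip","crate","pointer","mark","stop","softener","mug","jar","can","driver"]:
        try:
            r=nets.pinpoint(c,l); print(c,l,[([round(x,3) for x in d["centre"]],round(d["confidence"],2)) for d in r[:2]])
        except Exception as e: print(c,l,e)
print(get_state()); print(arm.grasp_offset)
E
```

```text
scene rail [([0.585, -0.041, 0.001], 0.86)]
scene carriage it knows: can, crate, driver, grip, jar, mark, mug, pointer, rail, softener, stop
scene grip [([0.448, -0.293, 0.003], 0.76)]
scene crate [([0.595, -0.294, 0.0], 0.88)]
scene pointer [([0.698, -0.154, 0.07], 0.95)]
scene mark [([0.682, 0.275, 0.058], 0.62)]
scene stop [([0.571, 0.264, -0.002], 0.57), ([0.335, 0.365, -0.003], 0.28)]
scene softener [([0.37, 0.491, 0.002], 0.55)]
scene mug [([0.333, 0.365, -0.003], 0.83), ([0.367, 0.492, 0.001], 0.26)]
scene jar [([0.324, 0.228, 0.003], 0.95)]
scene can [([0.355, -0.3, -0.002], 0.69)]
scene driver [([0.417, -0.488, -0.001], 0.54)]
side rail [([0.59, -0.043, 0.001], 0.56)]
side carriage it knows: can, crate, driver, grip, jar, mark, mug, pointer, rail, softener, stop
side grip []
side crate [([0.598, -0.293, 0.005], 0.91)]
side pointer [([0.696, -0.148, 0.07], 0.85), ([0.327, 0.232, -0.001], 0.38)]
side mark [([0.678, 0.273, 0.053], 0.71)]
side stop [([0.413, -0.487, -0.002], 0.29)]
side softener [([0.33, 0.363, -0.003], 0.63), ([0.37, 0.486, 0.001], 0.59)]
side mug [([0.33, 0.361, 0.0], 0.6)]
side jar [([0.326, 0.232, 0.001], 0.78)]
side can [([0.356, -0.298, 0.006], 0.85)]
side driver [([0.412, -0.487, 0.001], 0.62)]
{'t': 1.2, 'q': array([-9.89859213e-01,  3.58615068e-01,  1.18878409e-02,  6.74877253e-06,
       -1.22408560e+00, -2.88113610e-01]), 'qd': array([ 7.80425241e-04, -5.75376702e-05, -3.29572944e-04,  6.21104479e-04,
        1.11225639e-03, -1.55096576e-04]), 'joint_efforts': array([ 2.02239520e-03, -5.82391977e+01,  2.93304813e+01,  7.00258255e+00,
        1.23073641e-02, -3.68704355e-05]), 'eef_pos': array([ 0.19482578, -0.64624977,  0.22654741]), 'ee_rot': array([ 3.14157863e+00, -1.07749832e-05, -2.84876686e+00]), 'force': array([ 0.00896166, -0.36667404, -0.64640122]), 'moment': array([0.06021376, 0.00889453, 0.01405532]), 'gripper_force': 0.0, 'width': 0.08724738110557068}
0.0188
```

View images.

View pics/scene0.png

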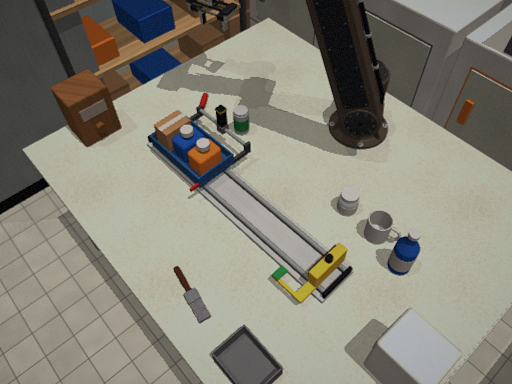

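View pics/side0.png

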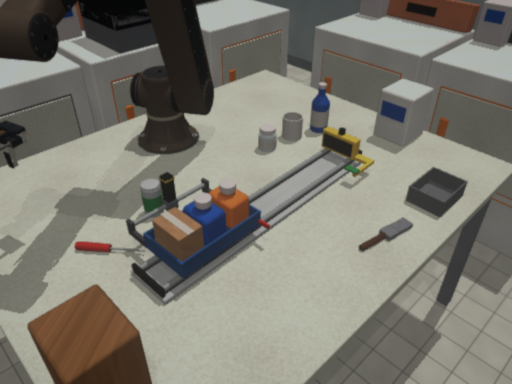

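```bash
cat > h.py <<'E'
import numpy as np, cv2
from station import get_state,cams,arm,nets
def blob(f,kind,X,win):
    """pixel centroid of the coloured blob nearest the projection of X"""
    p=f["mtx"]@(f["R"]@np.array(X)+f["t"]); p=p[:2]/p[2]
    h=cv2.cvtColor(f["img"],cv2.COLOR_RGB2HSV).astype(int); H,S,V=h[...,0],h[...,1],h[...,2]
    m=((H<5)|(H>172))&(S>150)&(V>60) if kind=="red" else (H>50)&(H<80)&(S>120)&(V>50)
    yy,xx=np.nonzero(m); k=np.hypot(xx-p[0],yy-p[1])<win
    return np.array([xx[k].mean(),yy[k].mean()]),k.sum(),p
def onz(f,uv,z):
    d=f["R"].T@np.linalg.inv(f["mtx"])@np.array([*uv,1.]); c=-f["R"].T@f["t"]
    return c+d*(z-c[2])/d[2]
def tri(fs,uvs):
    P=[f["mtx"]@np.c_[f["R"],f["t"]] for f in fs]
    X=cv2.triangulatePoints(P[0],P[1],uvs[0].reshape(2,1),uvs[1].reshape(2,1)).ravel(); return X[:3]/X[3]
E
python3 -m creep '{"translation":[[30,40,0],[30,40,0],[30,40,0],[30,40,0],[30,40,0],[30,40,0],[30,40,0],[30,40,0]],"spin":[-0.03,-0.03,-0.03,-0.03,-0.03,-0.03,-0.03,-0.03],"gripper":[1,1,1,1,1,1,1,1]}' 20
python3 - <<'E'
from h import *
fs=[cams.grab_frame(c) for c in("scene","side")]
for kind,X in(("red",(.697,-.151,.07)),("green",(.68,.274,.055))):
    b=[blob(f,kind,X,14) for f in fs]; print(kind,b)
    try: print(tri(fs,[q[0] for q in b]),[onz(f,q[0],X[2])for f,q in zip(fs,b)])
    except Exception as e: print(e)
f=cams.grab_frame("wrist");cv2.imwrite("pics/w.png",f["img"][:,:,::-1])
print(nets.pinpoint("wrist","grip"),nets.pinpoint("scene","grip"),nets.pinpoint("wrist","rail"))
s=get_state();print(s["t"],s["eef_pos"],s["ee_rot"])
E
```

```text
t: 2.0
eef_pos: [0.4358, -0.3245, 0.227]
ee_rot: [-3.141, 0.001, -3.09]
force: [0.5, -1.3, -0.8]
width: 0.0879
gripper_force: 0.0
red [(array([194.30555556, 186.33333333]), np.int64(36), array([191.75239009, 188.27192712])), (array([263.21212121, 223.03030303]), np.int64(33), array([266.10122277, 225.17560632]))]
[ 0.68580295 -0.15116252  0.07092082] [array([ 0.68554239, -0.15174823,  0.07      ]), array([ 0.68497608, -0.1503996 ,  0.07      ])]
green [(array([279.29126214, 272.34951456]), np.int64(103), array([280.78596527, 271.67142773])), (array([351.35135135, 168.67567568]), np.int64(37), array([351.09363549, 168.20565966]))]
[0.68365249 0.27212625 0.05482915] [array([0.68491663, 0.27259297, 0.055     ]), array([0.68229686, 0.27228837, 0.055     ])]
[{'centre': [0.4479, -0.2944, 0.0023], 'confidence': 0.64}] [{'centre': [0.4482, -0.2942, 0.002], 'confidence': 0.81}] []
2.3 [ 0.434485   -0.32659328  0.22661034] [-3.14153160e+00 -1.15282864e-04 -3.08870049e+00]
```

View pics/w.png

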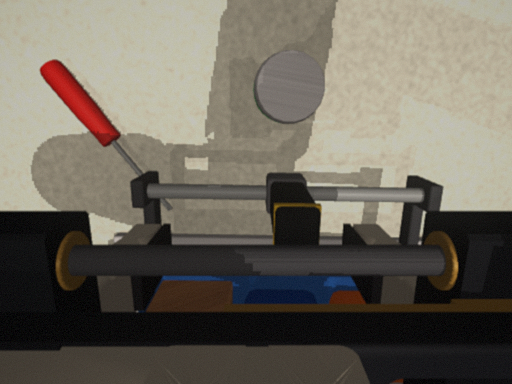

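```bash
python3 - <<'E'
from h import *
f=cams.grab_frame("wrist"); g=cv2.cvtColor(f["img"],cv2.COLOR_RGB2GRAY).astype(float)
P=[]
for c in list(range(170,260,5))+list(range(345,405,5)):
    col=g[178:212,c]; r=178+np.argmin(np.diff(col[::1])) ; e=np.diff(cv2.GaussianBlur(col.reshape(-1,1),(1,3),0).ravel())
    P.append(onz(f,(c,178+np.argmax(np.abs(e[:]))+.5),.085)[:2])
P=np.array(P)
from scipy.stats import theilslopes
print(theilslopes(P[:,0],P[:,1]))
for u in((152,189.5),(425,196)):print(onz(f,u,.085))
# rail long edges in the scene
f=cams.grab_frame("scene"); e=cv2.Canny(f["img"],60,150)
for l in cv2.HoughLinesP(e,1,np.pi/360,40,minLineLength=60,maxLineGap=8)[:,0]:
    a,b=onz(f,l[:2],.036),onz(f,l[2:],.036); d=b-a
    if abs(d[0]/d[1])<.1: print(l,a[:2].round(3),b[:2].round(3),(d[0]/d[1]).round(4))
E
```

```text
TheilslopesResult(slope=np.float64(-0.04122756259679841), intercept=np.float64(0.42713592655769306), low_slope=np.float64(-0.04441899798749495), high_slope=np.float64(-0.0386307215768905))
[ 0.44637319 -0.42479776  0.085     ]
[ 0.43904235 -0.16684563  0.085     ]
[ 22 148 200 380] [ 1.048 -0.757] [1.051 0.353] 0.0034
[ 38 181 135 309] [ 1.073 -0.569] [1.073 0.068] 0.0007
[197 183 325 298] [ 0.658 -0.18 ] [0.635 0.418] -0.0384
[  0 220 105 382] [ 1.242 -0.5  ] [1.243 0.187] 0.0023
[149 135 255 232] [ 0.654 -0.49 ] [0.638 0.108] -0.027
[413 109 511 171] [-0.211  0.105] [-0.211  0.534] -0.0009
[101 250 203 382] [ 1.048 -0.172] [1.048 0.362] 0.0013
[196 142 351 270] [ 0.542 -0.339] [0.508 0.409] -0.0452
[160 120 346 276] [ 0.577 -0.528] [0.535 0.412] -0.0448
[ 16 193 149 383] [ 1.154 -0.571] [1.157 0.268] 0.0037
[206 183 307 272] [ 0.634 -0.159] [0.614 0.323] -0.0412
[ 54 212 180 383] [ 1.092 -0.408] [1.096 0.323] 0.0049
[ 13 195 124 351] [ 1.166 -0.57 ] [1.162 0.151] -0.0047
[410 307 495 383] [0.47  0.603] [0.474 0.882] 0.0125
[185 137 348 274] [ 0.558 -0.388] [0.525 0.412] -0.0406
[26
[... 528 characters left out ...]
.073 0.04 ] [1.071 0.321] -0.0056
[  1 279  62 381] [ 1.328 -0.29 ] [1.328 0.108] 0.0005
[  0 282  60 383] [ 1.334 -0.282] [1.334 0.109] 0.0005
[167 115 236 172] [ 0.54  -0.533] [ 0.523 -0.125] -0.0425
[256 235 321 294] [0.643 0.119] [0.634 0.401] -0.0326
[405 103 510 170] [-0.215  0.063] [-0.213  0.53 ] 0.0052
[ 91 305 139 374] [ 1.164 -0.03 ] [1.165 0.23 ] 0.0035
[206 151 321 246] [ 0.542 -0.277] [0.516 0.289] -0.0456
[ 26 208  87 296] [ 1.156 -0.487] [ 1.158 -0.063] 0.0065
[ 74 227 131 303] [ 1.07  -0.308] [1.072 0.044] 0.0053
[134 320 180 382] [1.094 0.094] [1.094 0.321] 0.0024
[ 56 192 203 383] [ 1.048 -0.481] [1.05  0.364] 0.0025
[ 52 211 110 289] [ 1.095 -0.416] [ 1.096 -0.036] 0.0008
```

```bash
python3 -m creep '{"translation":[[13,32,0],[0,0,-30],[0,0,-30],[0,0,-30],[0,0,0]],"spin":[-0.01,0,0,0,0],"gripper":[1,1,1,1,1]}' 20; python3 -m creep '{"translation":[[0,0,0],[0,0,0],[0,0,0],[0,0,0],[0,0,0],[0,0,0]],"spin":[0,0,0,0,0,0],"gripper":[0.5,0.3,0.25,0.2,0.2,0.2]}' 20
```

```text
t: 2.9
eef_pos: [0.4445, -0.2943, 0.1329]
ee_rot: [3.139, -0.007, -3.101]
force: [-0.6, -0.9, 0.3]
width: 0.0873
gripper_force: 0.0
t: 3.5
eef_pos: [0.448, -0.2943, 0.1369]
ee_rot: [-3.141, 0.001, -3.099]
force: [-0.1, 0.4, 0.2]
width: 0.0452
gripper_force: 0.0
```

```bash
python3 -m creep '{"translation":[[0,0,0],[0,0,0],[0,0,0],[0,0,0]],"spin":[0,0,0,0],"gripper":[0,0,0,0]}' 25
cat >> h.py <<'E'
D=np.array([-.0415,.9991])
def measure(x):
    """carriage travel (m) from the red pointer, predicted at travel x, both cameras"""
    out=[]
    for c in("scene","side"):
        t=get_state()["t"]; f=cams.grab_frame(c)
        X=np.array([.6855-.0415*x,-.151+.9991*x,.07])
        try:
            b,n,p=blob(f,"red",X,16); out.append((t,float(onz(f,b,.0709)[:2]@D),int(n)))
        except Exception as e: out.append((t,np.nan,0))
    return out
E
python3 - <<'E'
from h import *
print(measure(0)); s=get_state(); print(s["t"],s["eef_pos"],s["eef_pos"][:2]@D,s["force"],s["width"],s["gripper_force"])
E
```

```text
t: 3.9
eef_pos: [0.4478, -0.2943, 0.1366]
ee_rot: [-3.142, -0.0, -3.099]
force: [0.0, -0.4, 0.0]
width: 0.0301
gripper_force: 25.0
[(3.9, -0.17946549846981866, 36), (3.95, -0.17945718744540531, 33)]
4.0 [ 0.44783549 -0.2942948   0.13658871] -0.3126151108931004 [-0.59099534 -0.20268285 -0.40368478] 0.0299602041132379 24.998103976249695
```

```bash
cat > plan.py <<'E'
import sys,json,os
from h import *
from scipy.optimize import least_squares
XT=float(sys.argv[2]) if len(sys.argv)>2 else .4233
T_end=float(sys.argv[1]); N=8
L=json.load(open("log.json")) if os.path.exists("log.json") else {"g":[],"m":[],"x":0.}
s=get_state(); t=s["t"]; g=float(s["eef_pos"][:2]@D+.3126)
if not L["g"]: L["g"].append([t,g])
if "rows" in L:                      # rows just executed, end corrected to the measured pose
    t0,g0,inc=L["rows"]; c=np.cumsum(inc); L["g"].append([t0,g0])
    L["g"]+=[[t0+.1*(i+1),g0+c[i]+(g-g0-c[-1])*(i+1)/len(c)] for i in range(len(c))]
ms=measure(L["x"])
L["m"]+=[[a+.0,b+.1795] for a,b,n in ms if n>12]
t=get_state()["t"]; L["g"].append([t,g])
G=np.array(L["g"]);M=np.array(L["m"])
def sim(p,full=False):
    m,b,fr=p; ts=np.arange(G[0,0],t+1e-6,.01); gs=np.interp(ts,G[:,0],G[:,1]); gd=np.gradient(gs,ts)
    x=v=0.;X=[]
    for gg,dd in zip(gs,gd):
        X.append(x); F=3.2*(gg+b-x)+.1*(dd-v)-.05*v
        F=F-fr*np.sign(v) if abs(v)>1e-5 else np.sign(F)*max(abs(F)-fr,0)
        v+=F/m*.01; x+=v*.01
    return (x,v,F/m) if full else np.interp(M[:,0],ts,X)
p=[6.,0.,.006]
if len(M)>4: p=least_squares(lambda p:np.r_[(sim(p)-M[:,1])/.001,(p[0]-6)/1.,p[1]/.001,(p[2]-.006)/.002],p,x_scale=[1,.001,.002]).x
x,v,a=sim(p,True); r=(sim(p)-M[:,1])[-4:]
m,b,fr=p; T=max(T_end-t,1.)
A=np.array([[T**3,T**4,T**5],[3*T**2,4*T**3,5*T**4],[6*T,12*T**2,20*T**3]])
c=np.linalg.solve(A,[XT-x-v*T-a*T*T/2,-v-a*T,-a]); P=np.polynomial.Polynomial([x,v,a/2,*c])
tt=np.minimum(np.arange(1,N+1)*.1,T)
X,V,Ac=P(tt),P.deriv()(tt),P.deriv(2)(tt)
gw=X-b+(m*Ac+.05*V+fr*np.tanh(V/.002))/3.2
tot=np.round((gw-g)*1000*.9991); dy=np.diff(np.r_[0,tot])
xw=.4478-.0415*(tot/1000+g-0); dxx=np.diff(np.r_[0,np.round((xw-s["eef_pos"][0])*1000)])
print(f"t {t:.2f} g {g:.4f} x {x:.4f} v {v:.4f} meas {[round(q,4) for q in M[-2:,1]]} res {np.round(r*1000,1)} p {np.round(p,4)} maxoff {max(abs(gw-X)):.3f} F {s['force'].round(1)} w {s['width']:.4f} z {s['eef_pos'][2]:.4f}")
print([[int(i),int(j),0] for i,j in zip(dxx,dy)])
L["rows"]=[t,g,list(dy/1000/.9991)]; L["x"]=float(P(.0)); 
json.dump(L,open("log.json","w"))
E
python3 plan.py 14.5
```

```text
t 4.10 g -0.0000 x 0.0000 v 0.0000 meas [np.float64(0.0), np.float64(0.0002)] res [-0.  -0.2] p [6.    0.    0.006] maxoff 0.028 F [-0.6 -0.2 -0.4] w 0.0300 z 0.1366
[[0, 4, 0], [0, 4, 0], [-1, 5, 0], [0, 4, 0], [0, 3, 0], [0, 4, 0], [0, 3, 0], [0, 3, 0]]
```

```bash
sed -i 's/float(P(.0))/float(P(min(.85,T)))/' plan.py
python3 -m creep '{"translation":[[0,4,0],[0,4,0],[-1,5,0],[0,4,0],[0,3,0],[0,4,0],[0,3,0],[0,3,0]],"spin":[0,0,0,0,0,0,0,0],"gripper":[0,0,0,0,0,0,0,0]}'; python3 plan.py 14.5
```

```text
t: 4.9
eef_pos: [0.4467, -0.264, 0.1366]
ee_rot: [-3.142, -0.0, -3.099]
force: [-0.0, -0.1, 1.2]
width: 0.0298
gripper_force: 25.0
t 5.00 g 0.0303 x 0.0025 v 0.0078 meas [np.float64(0.002), np.float64(0.003)] res [-0.  -0.2 -0.3 -1. ] p [6.    0.    0.006] maxoff 0.041 F [-0.  -0.1  1.2] w 0.0298 z 0.1366
[[0, 3, 0], [0, 3, 0], [-1, 4, 0], [0, 3, 0], [0, 3, 0], [0, 3, 0], [0, 3, 0], [0, 3, 0]]
```

```bash

python3 -m creep '{"translation":[[0,3,0],[0,3,0],[-1,4,0],[0,3,0],[0,3,0],[0,3,0],[0,3,0],[0,3,0]],"spin":[0,0,0,0,0,0,0,0],"gripper":[0,0,0,0,0,0,0,0]}'; python3 plan.py 14.5
```

```text
t: 5.8
eef_pos: [0.4456, -0.239, 0.1366]
ee_rot: [3.142, -0.0, -3.099]
force: [-0.3, -0.5, 2.6]
width: 0.0298
gripper_force: 25.0
t 5.90 g 0.0553 x 0.0200 v 0.0286 meas [np.float64(0.0169), np.float64(0.0186)] res [ 0.1 -0.5  0.  -0.3] p [4.9925e+00 3.0000e-04 5.6000e-03] maxoff 0.035 F [-0.3 -0.5  2.6] w 0.0298 z 0.1366
[[0, 3, 0], [0, 3, 0], [0, 3, 0], [-1, 4, 0], [0, 4, 0], [0, 4, 0], [0, 3, 0], [0, 4, 0]]
```

```bash

python3 -m creep '{"translation":[[0,3,0],[0,3,0],[0,3,0],[-1,4,0],[0,4,0],[0,4,0],[0,3,0],[0,4,0]],"spin":[0,0,0,0,0,0,0,0],"gripper":[0,0,0,0,0,0,0,0]}'; python3 plan.py 14.5
```

```text
t: 6.7
eef_pos: [0.4445, -0.211, 0.1366]
ee_rot: [3.142, -0.001, -3.099]
force: [-2.8, -0.3, 5.4]
width: 0.0298
gripper_force: 25.0
t 6.80 g 0.0834 x 0.0544 v 0.0474 meas [np.float64(0.049), np.float64(0.052)] res [ 0.  -0.3  0.3 -0.3] p [4.9903e+00 3.0000e-04 5.7000e-03] maxoff 0.028 F [-2.8 -0.3  5.4] w 0.0298 z 0.1366
[[0, 4, 0], [-1, 5, 0], [0, 5, 0], [0, 5, 0], [0, 5, 0], [0, 5, 0], [-1, 5, 0], [0, 5, 0]]
```

```bash

python3 -m creep '{"translation":[[-1,4,1],[-1,5,0],[0,5,0],[0,5,0],[0,5,0],[0,5,0],[-1,5,0],[0,5,0]],"spin":[0,0,0,0,0,0,0,0],"gripper":[0,0,0,0,0,0,0,0]}'; python3 plan.py 14.5
```

```text
t: 7.6
eef_pos: [0.4429, -0.1714, 0.1367]
ee_rot: [3.141, 0.002, -3.099]
force: [8.0, 1.1, -13.9]
width: 0.03
gripper_force: 25.0
t 7.70 g 0.1230 x 0.1037 v 0.0616 meas [np.float64(0.0966), np.float64(0.1001)] res [ 0.2 -0.5  0.4 -0.2] p [5.0262e+00 3.0000e-04 5.6000e-03] maxoff 0.018 F [  8.    1.1 -13.9] w 0.0300 z 0.1367
[[0, 5, 0], [-1, 6, 0], [0, 6, 0], [0, 6, 0], [0, 6, 0], [-1, 6, 0], [0, 6, 0], [0, 6, 0]]
```

```bash

python3 -m creep '{"translation":[[0.7,5,-0.7],[-1,6,0],[0,6,0],[0,6,0],[0,6,0],[-1,6,0],[0,6,0],[0,6,0]],"spin":[0,0,0,0,0,0,0,0],"gripper":[0,0,0,0,0,0,0,0]}'; python3 plan.py 14.5
```

```text
t: 8.5
eef_pos: [0.441, -0.1245, 0.1366]
ee_rot: [3.141, 0.001, -3.099]
force: [6.7, 0.9, -9.3]
width: 0.0298
gripper_force: 25.0
t 8.60 g 0.1699 x 0.1630 v 0.0694 meas [np.float64(0.1551), np.float64(0.1592)] res [ 0.4 -0.2  0.4 -0.3] p [5.0283e+00 3.0000e-04 5.6000e-03] maxoff 0.006 F [ 6.7  0.9 -9.3] w 0.0298 z 0.1366
[[-1, 6, 0], [0, 7, 0], [0, 6, 0], [0, 7, 0], [-1, 7, 0], [0, 6, 0], [0, 6, 0], [0, 7, 0]]
```

```bash

python3 -m creep '{"translation":[[-0.5,6,-0.4],[0,7,0],[0,6,0],[0,7,0],[-1,7,0],[0,6,0],[0,6,0],[0,7,0]],"spin":[0,0,0,0,0,0,0,0],"gripper":[0,0,0,0,0,0,0,0]}'; python3 plan.py 14.5
```

```text
t: 9.4
eef_pos: [0.4389, -0.0728, 0.1366]
ee_rot: [-3.142, 0.0, -3.099]
force: [2.9, 0.5, -3.3]
width: 0.0298
gripper_force: 25.0
t 9.50 g 0.2217 x 0.2264 v 0.0705 meas [np.float64(0.2184), np.float64(0.2229)] res [ 0.4 -0.3  0.2 -0.7] p [5.0483e+00 4.0000e-04 5.4000e-03] maxoff 0.008 F [ 2.9  0.5 -3.3] w 0.0298 z 0.1366
[[-1, 6, 0], [0, 7, 0], [0, 7, 0], [0, 6, 0], [-1, 7, 0], [0, 6, 0], [0, 6, 0], [0, 6, 0]]
```

```bash

python3 -m creep '{"translation":[[-0.8,6,-0.1],[0,7,0],[0,7,0],[0,6,0],[-1,7,0],[0,6,0],[0,6,0],[0,6,0]],"spin":[0,0,0,0,0,0,0,0],"gripper":[0,0,0,0,0,0,0,0]}'; python3 plan.py 14.5
```

```text
t: 10.3
eef_pos: [0.437, -0.0219, 0.1365]
ee_rot: [-3.141, -0.0, -3.099]
force: [-0.8, -0.0, 5.6]
width: 0.0301
gripper_force: 25.0
t 10.40 g 0.2726 x 0.2880 v 0.0655 meas [np.float64(0.2808), np.float64(0.2842)] res [ 0.3 -0.6 -0.1 -0.1] p [5.0878e+00 6.0000e-04 5.3000e-03] maxoff 0.019 F [-0.8 -0.   5.6] w 0.0301 z 0.1365
[[-1, 6, 0], [0, 6, 0], [0, 6, 0], [0, 6, 0], [-1, 6, 0], [0, 5, 0], [0, 5, 0], [0, 5, 0]]
```

```bash

python3 -m creep '{"translation":[[-1,6,0.2],[0,6,0],[0,6,0],[0,6,0],[-1,6,0],[0,5,0],[0,5,0],[0,5,0]],"spin":[0,0,0,0,0,0,0,0],"gripper":[0,0,0,0,0,0,0,0]}'; python3 plan.py 14.5
```

```text
t: 11.2
eef_pos: [0.4351, 0.0232, 0.1366]
ee_rot: [-3.142, -0.0, -3.099]
force: [1.8, 1.0, 0.7]
width: 0.0298
gripper_force: 25.0
t 11.30 g 0.3177 x 0.3430 v 0.0550 meas [np.float64(0.3367), np.float64(0.3403)] res [ 0.2  0.2  0.2 -0.6] p [5.1515e+00 8.0000e-04 5.0000e-03] maxoff 0.029 F [1.8 1.  0.7] w 0.0298 z 0.1366
[[-1, 5, 0], [0, 5, 0], [0, 5, 0], [0, 4, 0], [-1, 5, 0], [0, 4, 0], [0, 4, 0], [0, 3, 0]]
```

```bash

python3 -m creep '{"translation":[[-0.8,5,0],[0,5,0],[0,5,0],[0,4,0],[-0.8,5,0],[0,4,0],[0,4,0],[0,3,0]],"spin":[0,0,0,0,0,0,0,0],"gripper":[0,0,0,0,0,0,0,0]}'; python3 plan.py 14.5
```

```text
t: 12.1
eef_pos: [0.4337, 0.0581, 0.1366]
ee_rot: [3.142, 0.0, -3.099]
force: [5.1, 0.6, -0.4]
width: 0.0297
gripper_force: 25.0
t 12.20 g 0.3527 x 0.3856 v 0.0391 meas [np.float64(0.3809), np.float64(0.3837)] res [ 0.3 -0.5  0.3 -0.5] p [5.1619e+00 9.0000e-04 4.9000e-03] maxoff 0.033 F [ 5.1  0.6 -0.4] w 0.0297 z 0.1366
[[-1, 4, 0], [0, 4, 0], [0, 3, 0], [0, 3, 0], [0, 3, 0], [0, 3, 0], [0, 3, 0], [-1, 2, 0]]
```

```bash

python3 -m creep '{"translation":[[0,4,0],[0,4,0],[0,3,0],[0,3,0],[-0.5,3,0],[0,3,0],[0,3,0],[0,2,0]],"spin":[0,0,0,0,0,0,0,0],"gripper":[0,0,0,0,0,0,0,0]}'; python3 plan.py 14.5; python3 - <<'E'
from h import *
fs=[cams.grab_frame(c) for c in("scene","side")]
for f,n in zip(fs,("scene1","side1")):
    b,k,p=blob(f,"green",(.684,.272,.055),16); print(b,k,onz(f,b,.055)[:2]@D+.1795)
    x,y=map(int,p); cv2.imwrite(f"pics/{n}.png",cv2.resize(f["img"][y-40:y+40,x-50:x+50,::-1],None,fx=6,fy=6))
for c in("scene","side"):
    for l in("mark","pointer"): print(c,l,[(np.array(d["centre"])[:2]@D+.1795,d["confidence"]) for d in nets.pinpoint(c,l)[:1]])
E
```

```text
t: 13.0
eef_pos: [0.4328, 0.0829, 0.1366]
ee_rot: [-3.141, -0.001, -3.099]
force: [-1.8, -0.4, 3.8]
width: 0.0298
gripper_force: 25.0
t 13.10 g 0.3774 x 0.4124 v 0.0203 meas [np.float64(0.4096), np.float64(0.4116)] res [ 0.3 -0.4  0.4 -0.5] p [5.1649e+00 9.0000e-04 4.9000e-03] maxoff 0.034 F [-1.8 -0.4  3.8] w 0.0298 z 0.1366
[[-1, 3, 0], [0, 3, 0], [0, 3, 0], [0, 3, 0], [0, 2, 0], [0, 3, 0], [0, 2, 0], [-1, 3, 0]]
[279.28571429 272.7755102 ] 98 0.4243969538948701
[354.         169.88888889] 18 0.4232038589713968
scene mark [(np.float64(0.42421399), 0.93)]
scene pointer [(np.float64(0.40958086), 0.93)]
side mark [(np.float64(0.42343484), 0.79)]
side pointer [(np.float64(0.41328551999999996), 0.6)]
```

View pics/scene1.png

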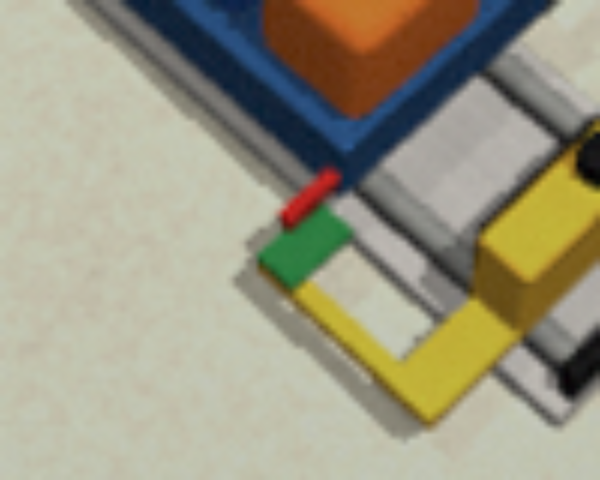

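```bash
python3 -c "
import json;L=json.load(open('log.json'));L.pop('rows');L['x']=.416;json.dump(L,open('log.json','w'))"; python3 plan.py 15.2 .4235
```

```text
t 13.50 g 0.3771 x 0.4186 v 0.0104 meas [np.float64(0.4167), np.float64(0.4191)] res [ 0.5 -0.4  0.6 -1.1] p [5.1714e+00 9.0000e-04 4.9000e-03] maxoff 0.032 F [-2.3  0.7  4.8] w 0.0300 z 0.1365
[[-1, 11, 0], [0, 9, 0], [-1, 7, 0], [0, 5, 0], [0, 4, 0], [0, 3, 0], [0, 2, 0], [0, 1, 0]]
```

```bash

python3 -m creep '{"translation":[[-1,11,0.2],[0,9,0],[-1,7,0],[0,5,0],[0,4,0],[0,3,0],[0,2,0],[0,1,0]],"spin":[0,0,0,0,0,0,0,0],"gripper":[0,0,0,0,0,0,0,0]}'; python3 plan.py 15.2 .4235
```

```text
t: 14.3
eef_pos: [0.431, 0.1249, 0.1366]
ee_rot: [-3.142, -0.0, -3.099]
force: [4.1, -0.1, -4.0]
width: 0.03
gripper_force: 25.0
t 14.40 g 0.4195 x 0.4233 v 0.0029 meas [np.float64(0.4227), np.float64(0.4236)] res [ 0.7 -1.1  0.2 -0.4] p [5.1728e+00 9.0000e-04 4.9000e-03] maxoff 0.015 F [ 4.1 -0.1 -4. ] w 0.0300 z 0.1366
[[0, -8, 0], [0, -3, 0], [0, 0, 0], [0, 3, 0], [-1, 5, 0], [0, 5, 0], [0, 4, 0], [0, 3, 0]]
```

```bash
python3 -c "
import json;L=json.load(open('log.json'));L.pop('rows');L['x']=.4235;json.dump(L,open('log.json','w'))"; python3 plan.py 15.7 .4245
```

```text
t 14.50 g 0.4194 x 0.4236 v 0.0026 meas [np.float64(0.4228), np.float64(0.424)] res [ 0.3 -0.4  0.4 -0.6] p [5.1733e+00 9.0000e-04 4.9000e-03] maxoff 0.007 F [ 4.   0.2 -5. ] w 0.0300 z 0.1366
[[-1, -1, 0], [0, -1, 0], [0, 0, 0], [0, 1, 0], [0, 0, 0], [0, 1, 0], [0, 2, 0], [0, 1, 0]]
```

```bash

python3 -m creep '{"translation":[[0.2,-1,-0.1],[0,-1,0],[0,0,0],[0,1,0],[0,0,0],[0,1,0],[0,2,0],[0,1,0]],"spin":[0,0,0,0,0,0,0,0],"gripper":[0,0,0,0,0,0,0,0]}'; python3 plan.py 15.7 .4245
```

```text
t: 15.3
eef_pos: [0.431, 0.1278, 0.1366]
ee_rot: [-3.141, -0.001, -3.099]
force: [0.4, -0.7, -2.7]
width: 0.0299
gripper_force: 25.0
t 15.40 g 0.4224 x 0.4244 v -0.0000 meas [np.float64(0.4243), np.float64(0.4248)] res [ 0.5 -0.5  0.1 -0.3] p [5.1735e+00 9.0000e-04 4.8000e-03] maxoff 0.001 F [ 0.4 -0.7 -2.7] w 0.0299 z 0.1366
[[-1, 2, 0], [0, 0, 0], [0, 0, 0], [0, 0, 0], [0, -1, 0], [0, 0, 0], [0, 0, 0], [0, 0, 0]]
```

```bash

python3 -m creep '{"translation":[[0,1,0],[0,0,0],[0,0,0],[0,0,0],[0,0,0],[0,0,0],[0,0,0],[0,0,0]],"spin":[0,0,0,0,0,0,0,0],"gripper":[0,0,0,0,0,0,0,0]}'
H='{"translation":[[0,0,0],[0,0,0],[0,0,0],[0,0,0],[0,0,0],[0,0,0],[0,0,0],[0,0,0]],"spin":[0,0,0,0,0,0,0,0],"gripper":[0,0,0,0,0,0,0,0]}'
python3 - <<'E'
from h import *
print([(a,b+.1795,n) for a,b,n in measure(.4244)],get_state()["eef_pos"][:2]@D+.3126)
E
```

```text
t: 16.2
eef_pos: [0.431, 0.1286, 0.1365]
ee_rot: [-3.141, -0.001, -3.099]
force: [-4.2, -0.1, 0.3]
width: 0.0301
gripper_force: 25.0
[(16.2, 0.4242081990032597, 35), (16.25, 0.425097623688471, 28)] 0.42318819088916326
```

```bash

python3 -m creep '{"translation":[[0,0,0],[0,0,0],[0,0,0],[0,0,0],[0,0,0],[0,0,0],[0,0,0],[0,0,0]],"spin":[0,0,0,0,0,0,0,0],"gripper":[0,0,0,0,0,0,0,0]}' >/dev/null
python3 -m creep '{"translation":[[0,0,0],[0,0,0],[0,0,0],[0,0,0],[0,0,0],[0,0,0],[0,0,0],[0,0,0]],"spin":[0,0,0,0,0,0,0,0],"gripper":[0,0,0,0,0,0,0,0]}' >/dev/null
python3 - <<'E'
from h import *
print([(a,b+.1795,n) for a,b,n in measure(.4244)])
E
python3 -m creep '{"translation":[[0,0,0],[0,0,0],[0,0,0],[0,0,0],[0,0,0],[0,0,0],[0,0,0],[0,0,0]],"spin":[0,0,0,0,0,0,0,0],"gripper":[0,0,0,0,0,0,0,0]}' >/dev/null
python3 -m creep '{"translation":[[0,0,0],[0,0,0],[0,0,0],[0,0,0],[0,0,0],[0,0,0],[0,0,0],[0,0,0]],"spin":[0,0,0,0,0,0,0,0],"gripper":[0,0,0,0,0,0,0,0]}'
python3 - <<'E'
from h import *
print([(a,b+.1795,n) for a,b,n in measure(.4244)])
f=cams.grab_frame("scene"); cv2.imwrite("pics/s2.png",cv2.resize(f["img"][232:312,230:330,::-1],None,fx=6,fy=6))
f=cams.grab_frame("side"); cv2.imwrite("pics/d2.png",f["img"][:,:,::-1])
E
```

```text
[(17.9, 0.42425207213903926, 35), (17.95, 0.425097623688471, 28)]
t: 19.6
eef_pos: [0.431, 0.1286, 0.1366]
ee_rot: [-3.141, -0.001, -3.099]
force: [-5.1, -0.1, 1.0]
width: 0.0295
gripper_force: 25.0
[(19.6, 0.42433603327490044, 36), (19.65, 0.425097623688471, 28)]
```

View pics/s2.png

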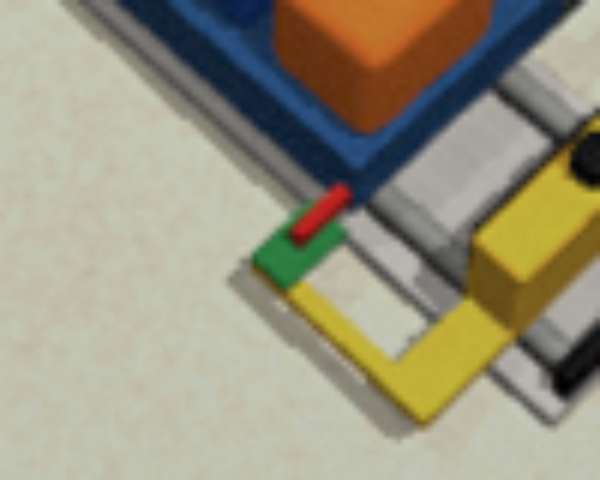

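View pics/d2.png

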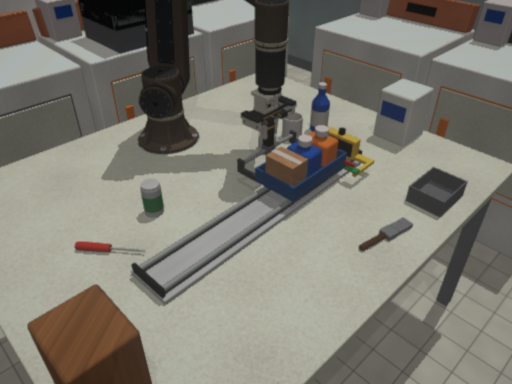

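```bash
python3 -m creep '{"translation":[[0,0,0],[0,0,0],[0,0,0],[0,0,0],[0,0,0],[0,0,0],[0,0,0],[0,0,0]],"spin":[0,0,0,0,0,0,0,0],"gripper":[0,0,0,0,0,0,0,0]}' >/dev/null
python3 -m creep '{"translation":[[0,0,0],[0,0,0],[0,0,0],[0,0,0],[0,0,0],[0,0,0],[0,0,0],[0,0,0]],"spin":[0,0,0,0,0,0,0,0],"gripper":[0,0,0,0,0,0,0,0]}'
python3 - <<'E'
from h import *
print([(a,b+.1795,n) for a,b,n in measure(.4244)]); print(arm.job_done())
E
```

```text
t: 21.4
eef_pos: [0.431, 0.1286, 0.1366]
ee_rot: [-3.141, -0.001, -3.099]
force: [-5.4, -0.0, 1.3]
width: 0.0298
gripper_force: 25.0
[(21.4, 0.42408989062012215, 34), (21.45, 0.4248106598095457, 29)]
the job is handed in; nothing more can be done
None
```

The carriage stands at rest with its red pointer over the green mark, within about 1 mm of the plate's middle; it stood still there for about 6 s and was handed in at about 21.5 s with the grip still held, and as far as the measurements and pictures show nothing else was touched.

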